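# Clear the label channel and hold a label holder pressed home behind the lip

### The job

A stray capped tube lies in the label channel along the front edge of the tube shelf: put it in the empty open tray and let go of it. Then take the label holder from its slotted stand, slide its foot down behind the shelf's front lip, in the middle between the two end blocks, and push it down against the spring underneath until it is fully home. Finish while still holding it pressed home with the gripper (the spring lifts it if you let go), and leave everything else on the table where it is.

Things in the scene. Friction and masses are not known exactly. Their poses are not given: they have to be found in the camera images.
- tube: Sizes in mm. Stray transport tube, a lying cylinder of diameter 26 and length 100 with paper label and red screw cap, about 50 g, lying along the flared mouth of the label channel (its axis along shelf y, about 61 above the table, 8 above the flare's rims). Origin on its axis at mid-length; x axis along the tube towards the cap.
- tray: Sizes in mm. Empty open white tray, fixed, outside 140 (x) x 160 (y) x 30 high, walls and floor 4 thick. Origin under its centre on the table, z up. It stands left or right in front of the robot; the holder's stand is on the other side.
- stand: Sizes in mm. Fixed grey slotted stand for the label holder, 52 (x) x 94 (y) x 33 high; its slot, open at the top, is 9 (x) x 76 (y) with its floor 8 above the table. Origin under its centre on the table.
- holder: Sizes in mm. White label holder, about 70 g: upright plate 6 thick (x) x 70 wide (y) x 75 high, a paper label on both faces, and on top a grip bar 12 thick (x) x 44 wide (y) x 24 high: 99 high overall. It starts upright in the stand's slot, on the slot's floor. Origin: centre of the plate's lower edge (its foot); z up towards the grip bar. Either face may face the robot.
- shelf: Sizes in mm. Fixed white tube shelf 240 wide (y), deck 44 high, with rows of standing red-capped tubes, tops 100 above the table, the nearest row's centres 100 behind the channel (+x). Origin on the table under the centre of the label channel, which runs along y at the front (robot-side, -x) edge, behind an aluminium lip; z up.
- mouth (a point): Sizes in mm. Centre of the label channel's mouth, 53 above the table, axes as the shelf. Lip in front and wall behind, each 4 thick, leave a gap of 10 (x -5 to +5), open above. Both rise 48 above the table, then flare out at 45 degrees to a mouth 20 wide at 53 high. Grey end blocks fill the gap to 46 high beyond 46 either side of the centre, so the open part is 92 long (y).
- spring (a joint): Sizes in mm. Travel (m) of the steel spring bar, 60 wide (y), across the bottom of the channel: 0 up (its top 14 above the table), 0.010 fully down against its stop (top 4 above the table). It needs about 4 N to start and 11 N at the stop. The holder's foot stands on it, so fully home means foot about 4 above the table.
- sanitiser: bystander: white plastic bottle, diameter 68, 170 high, loose; sizes in mm, origin at its underside's centre. To be left alone.
- jar: bystander: white screw jar with red lid, diameter 60, 75 high, loose; sizes in mm, origin at its underside's centre. To be left alone.
- tipbox: bystander: closed blue pipette-tip box 85 x 120 x 55 high, loose; sizes in mm, origin at its underside's centre. To be left alone.
- glovebox: bystander: cardboard box 120 x 220 x 75 high, loose; sizes in mm, origin at its underside's centre. To be left alone.
- cap: bystander: red screw cap, diameter 26, 18 high, loose; sizes in mm, origin at its underside's centre. To be left alone.
- slidebox: bystander: small grey box 35 x 80 x 28 high, loose; sizes in mm, origin at its underside's centre. To be left alone.
- cup: bystander: open white cup, diameter 72, 90 high, loose; sizes in mm, origin at its underside's centre. To be left alone.
There are look-alikes about, which are no part of the job. What is shaped like the tube but blue is not meant.

How it is judged:
By the outcome, as a careful person would: the job done as asked, in the order asked, and still so for the second after the job is handed in, while the arm keeps its last pose, push and grip.
It also fails if it takes over 58 s, if anything falls off the work surface, if the arm or the gripper's body presses on something with over 40 N, if the wrist force passes 120 N, or if a joint passes its speed limit or range.

### The arm

A 6-joint arm with a two-finger parallel gripper is mounted at the origin on the work surface. World frame = base frame: x ahead of the robot, y to its left, z up, the work surface at z = 0. Lengths are in m, angles in rad, forces in N, time in s.
With the tool pointing down it reaches from about 0.325 to 0.775 m from the base axis. Payload 5.5 kg.
Tool frame: the origin (TCP) lies between the finger pads; the fingertips stand 8 mm ahead of it and the grasp point (between the pads) lies 11 mm behind it (tcp_to_tips is the distance from the TCP to the fingertips, in m); z points along the fingers, y is the line along which they close (so a half turn about z gives the same grasp; the last joint's range is limited). The gripper opens to 88 mm and grips with 3 to 60 N. Pads are 20 mm wide; open, the fingers measure 115 mm over their backs; the gripper's body (75 mm by 178 mm) begins 61 mm behind the grasp point.
Start: joints at [1.26, 0.091, 1.231, -0, 1.82, -0.057], TCP at [0.151, 0.581, 0.231] pointing down, gripper open.
Joint ranges: [-2.87, 2.87], [-0.86, 2.18], [0.17, 2.46], [-1.51, 4.65], [0.06, 2.69], [-2.65, 2.65]. Speed limits (rad/s): [2.57, 2.57, 3.01, 3.14, 3.14, 3.14].

### API

Orientations are given as a unit quaternion [w, x, y, z].
In Python, from bench import * gives the robot as it stands. Calls block until the motion is done:
- move_to(position, orientation): joint-space move of the TCP to a pose.
- move_l(position, speed=0.15, orientation=None): straight line of the TCP; orientation=None keeps the orientation; speed is the mean speed in m/s.
- movej(angles): joint-space move.
- gripper_open() and close(): open the fingers fully, or close them until they stop; the grip force is fixed at half the most.
- hold(seconds).
- inverse_kinematics(position, orientation): joint angles nearest the present ones, or None.
- state(): the state.
- get_image(name): name is "scene" or "side" or "wrist"; returns a dict with "frame" (480x640x3 uint8, blue, green, red), "depth" (480x640 float32, m along the optical axis (not along the pixel's ray), 0 where there is no reading), "camera_matrix" (3x3 intrinsics, pixels), "view" (4x4, takes a point from world to camera coordinates). Camera axes: x right, y up, looking along -z (the intrinsics and any distortion apply to the point x, -y, -z); pixel columns grow to the right and rows downward; lengths in m; the calibration is good to about 2 mm. The wrist camera is an equidistant fisheye: a pixel r from the principal point sees the ray r / f radians off the axis. A picture is of the moment at which its call begins.
A pose or a line that the arm cannot do raises IKError and nothing moves.
- job_done(): hands the job in; it is judged then, once.
The state is a dict: "time": time; "joint_pos": joint angles; "dq": joint speeds; "joint_torque": joint torques, N m; "ee_pos": TCP position; "ee_rot": TCP orientation; "ft_force": force on the tool from outside, world axes, zero at the start; "moment": the same for the moment, N m; "finger_gap": finger opening in m; "finger_force": force on a finger pad.
Only numpy, scipy, OpenCV 4.12 (cv2) and the standard library are available. Lean on these libraries where they do the work, as an engineer would, in place of code of your own. Each camera call takes 0.05 s, during which the arm holds its last target. There are 200 camera calls.

## Working session

There is one attempt and no reset: what is moved stays moved. The work goes in short steps, each a Python script; the robot and the scene stay as the last script left them, time stands still between calls to the robot, and variables do not carry over. Pictures are saved under pics/ and viewed, at most 10 in all, crops included, and the job is handed in when it is done.

```bash
mkdir -p pics; ls
cat > h.py <<'E'
from bench import *
import numpy as np, cv2
def snap(name,fn):
    im=get_image(name); cv2.imwrite(f'pics/{fn}.png',im['frame']); np.savez(f'pics/{fn}.npz',**{k:np.asarray(im[k]) for k in('frame','depth','camera_matrix','view')}); return im
def cloud(d):
    K=d['camera_matrix'];z=d['depth'].astype(float);v,u=np.mgrid[:480,:640]
    p=np.stack([(u-K[0,2])/K[0,0]*z,-(v-K[1,2])/K[1,1]*z,-z,np.ones_like(z)],-1)
    return (p@np.linalg.inv(d['view']).T)[...,:3]
E
python3 - <<'E'
from h import *
for n in('scene','side','wrist'): snap(n,n+'0')
s=state();print(s['time'],s['ee_rot'],s['finger_gap'])
E
```

```text
pics
0.15 [-1.27016969e-04  1.26546615e-01  9.91960381e-01 -7.35688307e-04] 0.08806935302864355
```

View pics/scene0.png

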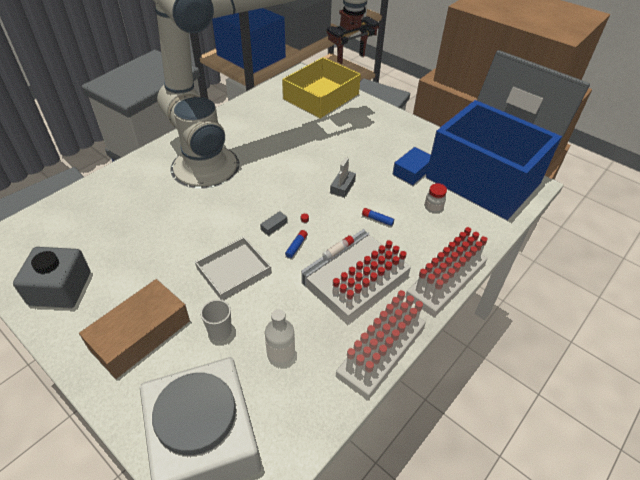

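View pics/side0.png

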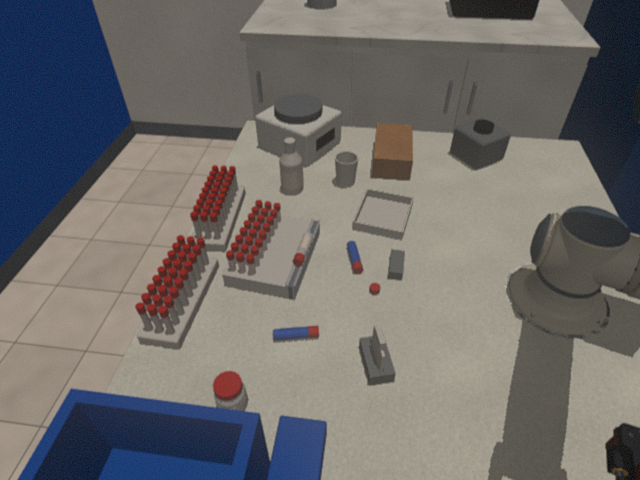

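The scene view shows the stray white tube at about (338,247), the tray at (233,267) and the stand with its holder at (343,182). In the side view they are at (303,250), (384,214) and (377,357). Next I'll fuse the depth into a top-down map.

Run:
```python
import numpy as np,cv2
exec(open('h.py').read().split('def cloud')[1].join(['def cloud','']))
D={n:np.load(f'pics/{n}0.npz') for n in('scene','side')}
for n,px in(('scene',dict(tube=(335,248),tray=(233,268),stand=(340,187),holder=(346,166))),('side',dict(tube=(305,243),tray=(384,216),stand=(380,372),holder=(378,342)))):
    P=cloud(D[n])
    for k,(u,v) in px.items(): print(n,k,P[v,u].round(4))
    print(n,'K',D[n]['camera_matrix'][0,0])
C=np.concatenate([cloud(D[n]).reshape(-1,3) for n in D]);col=np.concatenate([D[n]['frame'].reshape(-1,3) for n in D])
np.savez('pics/c.npz',C=C,col=col)
s=1000/1.25
im=np.zeros((600,800,3),np.uint8)
o=np.argsort(C[:,2]);C=C[o];col=col[o]
m=(C[:,2]<.2)&(C[:,2]>-.02)
r=((.85-C[:,0])*s).astype(int);c=((.5-C[:,1])*s).astype(int)
m&=(r>=0)&(r<599)&(c>=0)&(c<799)
for dr in(0,1):
  for dc in(0,1): im[r[m]+dr,c[m]+dc]=col[m]
cv2.imwrite('pics/top.png',im)
```

```text
scene tube [ 0.6103 -0.0396  0.0744]
scene tray [ 0.4109 -0.2409  0.0059]
scene stand [0.4289 0.2023 0.0304]
scene holder [0.4202 0.2377 0.0902]
scene K 504.81907547388795
side tube [ 0.603  -0.0287  0.077 ]
side tray [ 0.4118 -0.2436  0.0046]
side stand [0.405  0.274  0.0345]
side holder [0.4152 0.2479 0.0977]
side K 448.75055658045073
```

View pics/top.png

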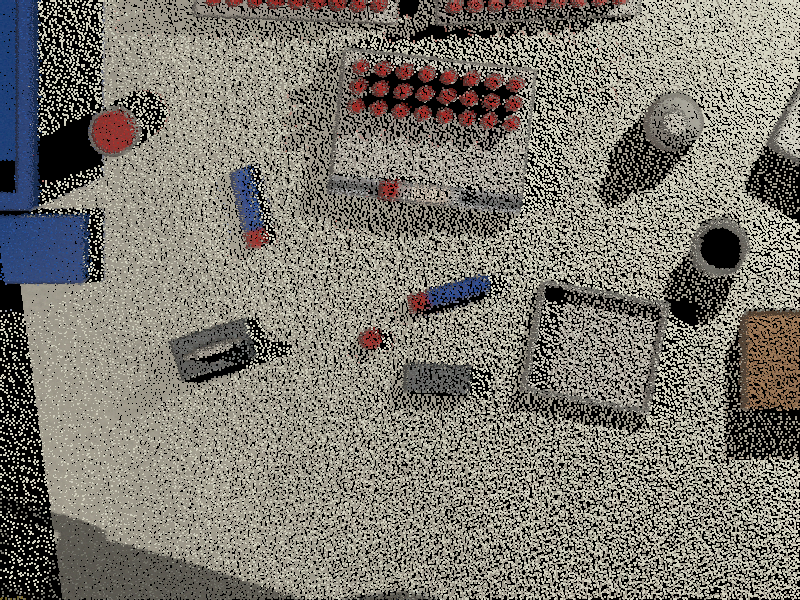

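The top-down map (0.8 px/mm) shows the shelf front edge running from (330,187) to (522,208). The tube's cap is at (389,189), the tray centre at about (596,347) and the stand at about (213,350). I'll fit these poses numerically.

Run:
```python
import numpy as np,cv2
d=np.load('pics/c.npz');C,col=d['C'],d['col'].astype(int)
N=len(C)//2
def sel(b,z): return (C[:,0]>b[0])&(C[:,0]<b[1])&(C[:,1]>b[2])&(C[:,1]<b[3])&(C[:,2]>z[0])&(C[:,2]<z[1])
def rect(m,n):
    for t,h in(('scene',slice(0,N)),('side',slice(N,None)),('both',slice(None))):
        mm=np.zeros(len(C),bool);mm[h]=m[h];p=C[mm][:,:2]
        if len(p)<20: continue
        (c,s,a)=cv2.minAreaRect((p*1000).astype(np.float32));print(n,t,len(p),np.round(c,1),np.round(s,1),round(a,2),'z med',C[mm][:,2].mean().round(4))
rect(sel((.55,.8,-.2,.12),(.040,.048)),'deck')
rect(sel((.55,.66,-.2,.12),(.050,.056)),'rim')
red=(col[:,2]>120)&(col[:,1]<70)
rect(sel((.55,.64,-.15,.1),(.062,.09)),'tube')
rect(sel((.55,.64,-.15,.1),(.06,.09))&red,'cap')
rect(sel((.3,.52,-.36,-.12),(.022,.036)),'tray')
rect(sel((.34,.48,.14,.32),(.027,.037)),'stand')
rect(sel((.34,.48,.14,.32),(.055,.078)),'plate')
rect(sel((.34,.48,.14,.32),(.086,.115)),'bar')
```

```text
deck scene 2292 [688.8 -40.8] [243.9 183. ] 83.16 z med 0.0445
deck side 2561 [687.1 -38.7] [245.8 179.4] 83.53 z med 0.0446
deck both 4853 [688.5 -39. ] [245.6 183.4] 84.04 z med 0.0446
rim scene 182 [631.5 -34.1] [239.6  73.4] 83.47 z med 0.0526
rim side 199 [607.5 -28.7] [240.9  24.5] 83.47 z med 0.0524
rim both 381 [631.6 -32.5] [242.8  73.4] 83.47 z med 0.0525
tube scene 279 [611.6 -25.9] [103.4  26.3] 82.84 z med 0.0716
tube side 320 [608.2 -22. ] [98.4 26.2] 83.62 z med 0.0716
tube both 599 [609.6 -25.1] [104.4  29.8] 83.62 z med 0.0716
cap scene 40 [616.3  15. ] [21.8 17.9] 77.32 z med 0.0726
cap side 37 [611.9  14.7] [17.4 17.7] 83.18 z med 0.0735
cap both 77 [613.9  14.7] [22.2 21.6] 83.18 z med 0.0731
tray scene 502 [ 416.4 -244.2] [162.5 146.9] 79.2 z med 0.0284
tray side 435 [ 415.8 -242.3] [167.4 140.8] 79.24 z med 0.028
tray both 937 [ 416.5 -242.4] [166.9 147.1] 79.57 z med 0.0282
stand scene 226 [414.9 231.9] [ 54.3 101.2] 18.11 z med 0.0329
stand side 758 [413.2 236.2] [53.  95.3] 16.52 z med 0.0334
stand both 984 [414.7 232.7] [ 54.6 102.5] 17.12 z med 0.0333
plate scene 50 [414.6 234.8] [ 7.8 76.6] 19.06 z med 0.0674
plate side 88 [414.8 238.5] [ 6.  71.2] 20.72 z med 0.0666
plate both 138 [414.5 235.1] [ 7.8 77.3] 19.06 z med 0.0669
bar scene 72 [415.  232.9] [13.3 47.5] 15.74 z med 0.1024
bar side 203 [412.3 240. ] [12.2 54. ] 17.63 z med 0.103
bar both 275 [413.3 238.1] [13.4 58.4] 16.45 z med 0.1029
```

```bash
cat >> h.py <<'E'
def down(psi,pos):
    "tool pointing down, closing along world yaw psi; half turn with the smaller last joint"
    best=None
    for k in(0,np.pi):
        a=(psi+k+np.pi/2)/2; q=[0,np.cos(a),np.sin(a),0]; j=inverse_kinematics(pos,q)
        if j is not None and(best is None or abs(j[5])<best[0]): best=(abs(j[5]),q)
    return best[1]
def rep(t):
    s=state();print(t,'t%.2f'%s['time'],np.round(s['ee_pos'],4),'F',np.round(s['ft_force'],1),'gap %.4f ff %.1f'%(s['finger_gap'],np.max(s['finger_force'])))
E
python3 - <<'E'
from h import *
d=np.deg2rad
q=down(d(-6.5),[.61,-.0235,.15])
move_to([.61,-.0235,.15],q); rep('above')
move_l([.61,-.0235,.064],.12); rep('down')
close(); rep('closed')
move_l([.61,-.0235,.17],.15); rep('lift')
snap('wrist','w1');snap('side','s1')
E
```

```text
above t2.84 [ 0.6101 -0.0226  0.1501] F [ 0.3 -0.6 -0.3] gap 0.0877 ff 0.0
down t3.71 [ 0.6105 -0.0235  0.065 ] F [ 0.1  0.1 -0.4] gap 0.0878 ff 0.0
closed t4.69 [ 0.6097 -0.0235  0.064 ] F [-1.   0.3  1.1] gap 0.0255 ff 30.0
lift t5.55 [ 0.6096 -0.0235  0.1687] F [-1.1 -0.5 -1. ] gap 0.0252 ff 30.0
```

View pics/w1.png

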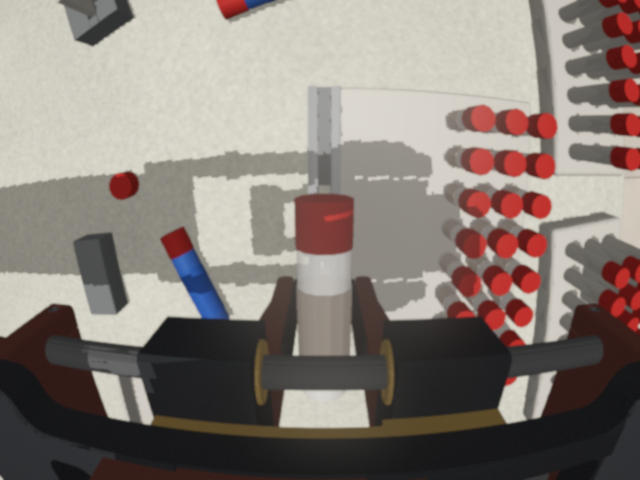

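The wrist view shows the tube held between the fingers, cap at (324,225), with the channel clear above it at (322,130). Now to the tray.

Run:
```python
from h import *
d=np.deg2rad
c=[.416,-.243]
q=down(d(-10.6),c+[.13])
move_to(c+[.13],q); rep('above')
move_l(c+[.0225],.12); rep('down')
gripper_open(); rep('open')
move_l(c+[.16],.2); rep('up')
# look at the channel from above and the holder
snap('scene','sc2');snap('side','sd2')
h=[.4135,.237]
q=down(d(17.3),h+[.2]);move_to(h+[.2],q); rep('holder')
snap('wrist','w2')
D=[np.load(f'pics/{n}.npz') for n in('sc2','sd2')]
a=D[0]['frame'][190:310,190:420];b=D[1]['frame'][180:300,220:450]
cv2.imwrite('pics/crop2.png',cv2.resize(np.vstack([a,b]),None,fx=2.5,fy=2.5,interpolation=3))
```

```text
above t6.78 [ 0.4167 -0.2426  0.1303] F [ 0.1  0.5 -0.7] gap 0.0253 ff 30.0
down t7.83 [ 0.4166 -0.2433  0.0234] F [ 1.   0.2 -0.8] gap 0.0252 ff 30.0
open t8.89 [ 0.416  -0.243   0.0225] F [-0.2  0.1 -0.8] gap 0.0877 ff 0.0
up t9.73 [ 0.4156 -0.2427  0.1585] F [ 0.4 -0.9 -0.4] gap 0.0876 ff 0.0
holder t11.59 [0.4139 0.2363 0.1998] F [-1.1  1.2  0.3] gap 0.0880 ff 0.0
```

View pics/crop2.png

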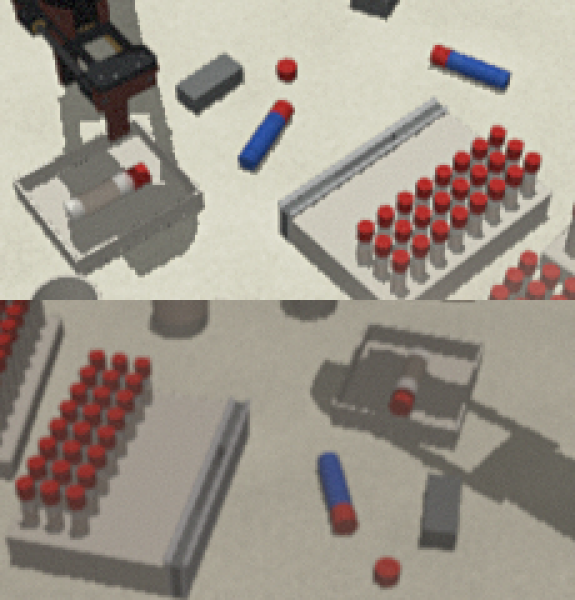

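View pics/w2.png

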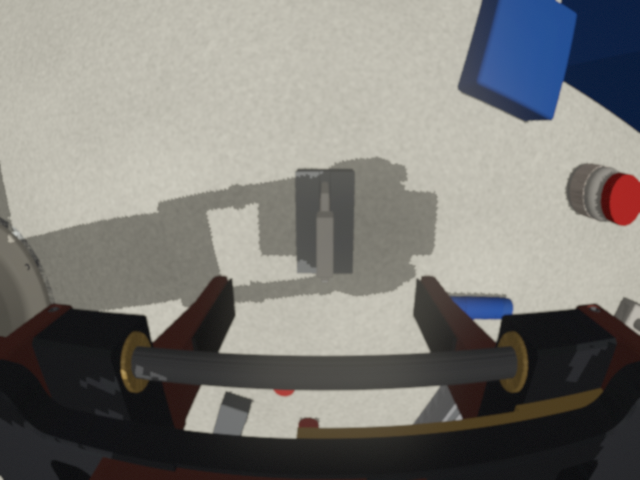

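The tube lies in the tray. The wrist view shows the stand's top corners at (297,170), (353,170), (297,272) and (353,272), with the bar's far end at (325,213). I'll back-project these and refit the now-clear channel.

Run:
```python
import numpy as np,cv2
exec('def cloud'+open('h.py').read().split('def cloud')[1].split('def down')[0])
def ray(fn,uv,z):
    d=np.load(f'pics/{fn}.npz');K=d['camera_matrix'];T=np.linalg.inv(d['view'])
    x=(uv[0]-K[0,2])/K[0,0];y=(uv[1]-K[1,2])/K[1,1];r=np.hypot(x,y);
    v=np.array([x/r*np.sin(r),-y/r*np.sin(r),-np.cos(r)]);v=T[:3,:3]@v;o=T[:3,3]
    return (o+v*(z-o[2])/v[2])[:2]*1000
P=[ray('w2',p,.033) for p in((297,170),(353,170),(297,272),(353,272))];print('stand w',np.round(P,1),np.mean(P,0))
print('bar far end',[ray('w2',p,.107).round(1) for p in((318,213),(332,213))])
print('plate far end',ray('w2',(325,180),.083).round(1))
print('rim +y end',[ray('w1',p,.053).round(1) for p in((308,87),(342,87))])
def rect(p,n):
    (c,s,a)=cv2.minAreaRect((p*1000).astype(np.float32));print(n,len(p),np.round(c,1),np.round(s,1),round(a,2))
a=np.deg2rad(-6.5);R=np.array([[np.cos(a),-np.sin(a)],[np.sin(a),np.cos(a)]])
for n in('sc2','sd2','side0','scene0'):
    p=cloud(np.load(f'pics/{n}.npz')).reshape(-1,3);q=p.copy();q[:,:2]=(p[:,:2]-[.61,-.033])@R
    b=(abs(q[:,0])<.03)&(abs(q[:,1])<.15)
    m=b&(q[:,2]>.0495)&(q[:,2]<.06);r=q[m]*1000
    for lo,hi in((-25,0),(0,25)):
        t=r[(r[:,0]>lo)&(r[:,0]<hi)]
        if len(t)>9: print(n,'rim',lo,len(t),'x med',np.median(t[:,0]).round(1),'x5-95',np.percentile(t[:,0],[5,95]).round(1),'slope deg',np.rad2deg(np.polyfit(t[:,1],t[:,0],1)[0]).round(2),'y',np.sort(t[:,1])[[0,2,-3,-1]].round(1))
    # deck side edges
    m=(q[:,0]>.03)&(q[:,0]<.15)&(q[:,2]>.040)&(q[:,2]<.05)&(abs(q[:,1])<.15);y=q[m][:,1]*1000
    print(n,'deck y',np.percentile(y,[.2,1,99,99.8]).round(1))
    m=(p[:,2]>.09)&(p[:,2]<.112)&(abs(p[:,0]-.414)<.06)&(abs(p[:,1]-.237)<.06);rect(p[m][:,:2],n+' bar')
    t=m.reshape(480,640)
    m=(p[:,2]>.055)&(p[:,2]<.078)&(abs(p[:,0]-.414)<.06)&(abs(p[:,1]-.237)<.06);rect(p[m][:,:2],n+' plate')
```

```text
stand w [[376.8 275.2]
 [422.9 289.5]
 [402.9 185.6]
 [452.3 200.9]] [413.72947077 237.81235677]
bar far end [array([401.9, 258.8]), array([411. , 261.7])]
plate far end [400.6 279.2]
rim +y end [array([609.8,  89.7]), array([633.8,  87. ])]
sc2 rim -25 176 x med -10.4 x5-95 [-14.   -5.6] slope deg -0.1 y [-120.4 -117.1  116.7  122.2]
sc2 rim 0 125 x med 7.7 x5-95 [ 3.4 12.3] slope deg -0.27 y [-118.8 -117.1  109.6  114.3]
sc2 deck y [-120.3 -118.8  116.5  120.9]
sc2 bar 69 [415.3 233.8] [13.8 48.3] 13.63
sc2 plate 43 [415.  234.8] [ 5.  72.1] 16.29
sd2 rim -25 157 x med -12.6 x5-95 [-14.9  -9. ] slope deg 0.0 y [-116.4 -110.6  121.7  124.5]
sd2 rim 0 186 x med 5.5 x5-95 [2.3 8.6] slope deg -0.05 y [-116.3 -113.1  121.   123.5]
sd2 deck y [-116.4 -112.5  123.   124. ]
sd2 bar 185 [413.2 235.8] [13.  45.4] 17.32
sd2 plate 89 [415.5 238.7] [ 5.4 67. ] 21.38
side0 rim -25 131 x med -13.0 x5-95 [-14.9  -4.9] slope deg 0.35 y [-116.5 -114.   122.2  124.4]
side0 rim 0 99 x med 5.5 x5-95 [2.  8.4] slope deg 0.09 y [-119.  -114.1  122.2  122.7]
side0 deck y [-115.6 -112.3  123.5  124.9]
side0 bar 189 [413.5 236.1] [12.2 45.7] 17.63
side0 plate 88 [414.8 238.5] [ 6.  71.2] 20.72
scene0 rim -25 104 x med -10.4 x5-95 [-14.1  -2.3] slope deg 0.1 y [-118.1 -114.3  116.7  120.9]
scene0 rim 0 125 x med 8.3 x5-95 [ 4.2 11.3] slope deg -0.07 y [-118.4 -117.1  116.2  121.2]
scene0 deck y [-119.1 -118.5  117.3  120. ]
scene0 bar 67 [415.  232.9] [13.3 47.5] 15.74
scene0 plate 50 [414.6 234.8] [ 7.8 76.6] 19.06
```

Run:
```python
from h import *
d=np.deg2rad
h=[.4138,.236]
q=down(d(17.3),h+[.15])
move_l(h+[.084],.12,q); rep('down')
close(); rep('closed')
move_l(h+[.165],.12); rep('lift')
c=[.6082,-.0310]
q=down(d(-6.5),c+[.165]);move_to(c+[.165],q);rep('over')
move_l(c+[.137],.1);hold(.4);rep('hover')
for n in('scene','side','wrist'): snap(n,n+'3')
a=np.load('pics/scene3.npz')['frame'][160:310,230:430];b=np.load('pics/side3.npz')['frame'][150:300,220:420]
cv2.imwrite('pics/crop3.png',cv2.resize(np.hstack([a,b]),None,fx=2,fy=2,interpolation=3))
al=d(-6.5);R=np.array([[np.cos(al),-np.sin(al)],[np.sin(al),np.cos(al)]])
for n in('scene3','side3'):
    p=cloud(np.load(f'pics/{n}.npz')).reshape(-1,3);p[:,:2]=(p[:,:2]-c)@R;p*=1000
    b=(abs(p[:,0])<25)
    m=b&(p[:,2]>80)&(p[:,2]<125)&(abs(p[:,1])<60);t=p[m]
    print(n,'plate',len(t),np.percentile(t[:,0],[5,50,95]).round(1),'y',np.percentile(t[:,1],[1,5,95,99]).round(1),'slope',np.polyfit(t[:,1],t[:,0],1).round(3),'tilt',np.polyfit(t[:,2],t[:,0],1)[0].round(3))
    m=b&(p[:,2]>49.5)&(p[:,2]<58)&(abs(p[:,1])>45)&(abs(p[:,1])<140);t=p[m]
    for lo,hi in((-25,-1),(-1,25)):
        k=t[(t[:,0]>lo)&(t[:,0]<hi)];print(n,'rim',len(k),np.percentile(k[:,0],[5,50,95]).round(1),'y',np.percentile(k[:,1],[1,99]).round(1))
```

```text
down t12.76 [0.4143 0.2362 0.085 ] F [-0.2  0.1  0.2] gap 0.0880 ff 0.0
closed t13.91 [0.4138 0.236  0.084 ] F [ 0.3 -0.3  0.5] gap 0.0119 ff 30.0
lift t14.73 [0.4135 0.2359 0.1641] F [-0.4 -0.5 -0.2] gap 0.0115 ff 30.0
over t15.98 [ 0.608  -0.0298  0.1651] F [ 0.2  0.1 -1.2] gap 0.0119 ff 30.0
hover t16.82 [ 0.6084 -0.0311  0.1374] F [-0.  -0.4 -0.8] gap 0.0118 ff 30.0
scene3 plate 190 [-0.5  2.   4.2] y [-38.3 -35.8  29.6  32.3] slope [0.005 1.951] tilt 0.022
scene3 rim 120 [-12.   -8.2  -3.5] y [-118.4  116.4]
scene3 rim 83 [ 2.8  9.7 14. ] y [-119.4  115.8]
side3 plate 119 [-5.  -4.1 -0.3] y [-31.  -23.8  34.8  36.3] slope [ 0.035 -4.033] tilt 0.006
side3 rim 97 [-12.7 -10.6  -6.6] y [-119.2  119.2]
side3 rim 98 [ 3.6  7.3 10.3] y [-115.8  120.5]
```

View pics/crop3.png

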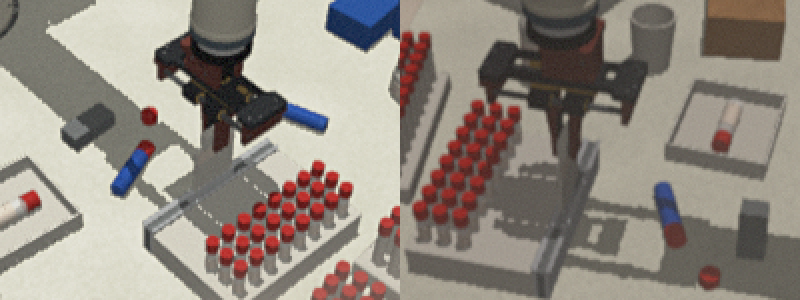

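View pics/wrist3.png

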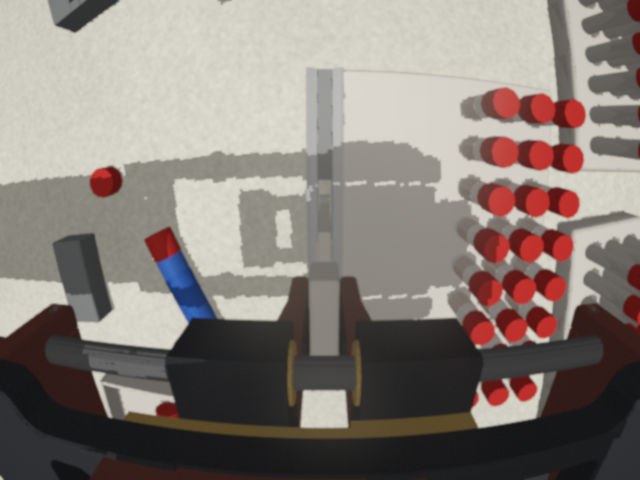

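The holder hangs straight over the channel. It's centred relative to the rims to within about 1 mm in x and 2 mm in y, so I'll insert now, checking forces.

Run:
```python
from h import *
c=[.6084,-.0310]
for z in(.122,.112,.100,.091,.086,.083,.081,.080,.079):
    move_l(c+[z],.04);hold(.1);rep(z)
    F=state()['ft_force']
    if np.hypot(F[0],F[1])>12 or F[2]>22: print('stop');break
```

```text
0.122 t17.59 [ 0.6085 -0.031   0.1222] F [-0.4  0.4 -0.4] gap 0.0117 ff 30.0
0.112 t18.09 [ 0.6084 -0.031   0.112 ] F [ 0.4  0.3 -0.3] gap 0.0118 ff 30.0
0.1 t18.64 [ 0.6085 -0.031   0.1001] F [ 0.5 -0.  -0.4] gap 0.0119 ff 30.0
0.091 t19.12 [ 0.6082 -0.031   0.0909] F [ 0.2  1.3 -0.8] gap 0.0118 ff 30.0
0.086 t19.49 [ 0.6088 -0.031   0.0872] F [-1.  -0.3  5.1] gap 0.0119 ff 30.0
0.083 t19.84 [ 0.6088 -0.0311  0.0847] F [-2.4 -0.6  7.2] gap 0.0117 ff 30.0
0.081 t20.19 [ 0.6088 -0.031   0.083 ] F [-2.9  0.3  7.2] gap 0.0117 ff 30.0
0.08 t20.54 [ 0.6088 -0.031   0.0821] F [-2.2  0.   8.4] gap 0.0122 ff 30.0
0.079 t20.89 [ 0.6088 -0.031   0.0813] F [-3.1  0.1  8.7] gap 0.0116 ff 30.0
```

Run:
```python
from h import *
c=[.6082,-.0310]
for z in(.0775,.076,.0745,.073):
    move_l(c+[z],.04);hold(.15);rep(z)
    F=state()['ft_force']
    if np.hypot(F[0],F[1])>12 or F[2]>17: print('stop');break
hold(.5);rep('settled')
for n in('scene','side'): snap(n,n+'4')
```

```text
0.0775 t21.29 [ 0.6088 -0.031   0.0801] F [-3.5 -0.1 10. ] gap 0.0120 ff 30.0
0.076 t21.69 [ 0.6091 -0.0311  0.0799] F [-4.3  0.7 15.2] gap 0.0117 ff 30.0
0.0745 t22.09 [ 0.6094 -0.0311  0.0798] F [-5.7  0.4 19.3] gap 0.0119 ff 30.0
stop
settled t22.59 [ 0.6094 -0.0311  0.0798] F [-5.2  0.4 19.7] gap 0.0116 ff 30.0
```

Run:
```python
import numpy as np,cv2
a=np.load('pics/scene4.npz')['frame'][170:300,180:420];b=np.load('pics/side4.npz')['frame'][170:300,200:440]
cv2.imwrite('pics/crop4.png',cv2.resize(np.vstack([a,b]),None,fx=2.3,fy=2.3,interpolation=3))
```

```text
(no output)
```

View pics/crop4.png

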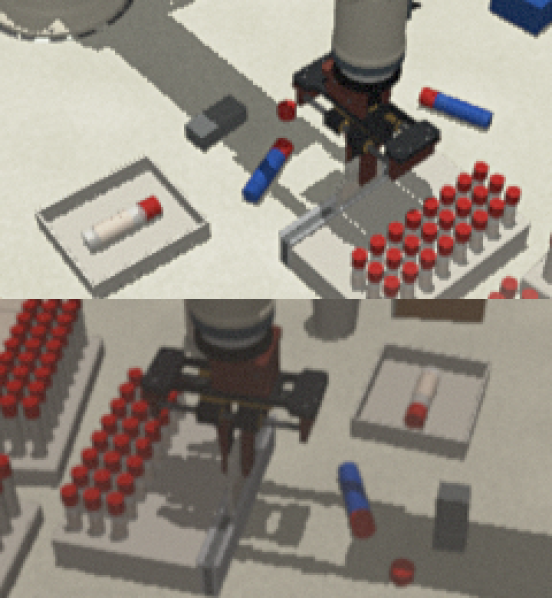

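The tube lies in the tray at about (122,222). The holder is down in the channel under the gripper at about (365,185), pressed against the stop, and nothing else has moved.

```bash
python3 -c "
from bench import *
print(job_done())"
```

```text
the job is handed in; nothing more can be done
None
```

The job is handed in: the stray tube was released in the tray, and the label holder is in mid-channel, still gripped and pressed against the spring's stop with about 20 N, at about 23 s of the 58 s allowed.

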